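# Slide the eggshell plaque along the rail into the corner pocket

## Robot

A 6-joint arm with a two-finger parallel gripper is mounted at the origin on the work surface. World frame = base frame: x ahead of the robot, y to its left, z up, the work surface at z = 0. Lengths are in m, angles in rad, forces in N, time in s.
With the tool pointing down it reaches from about 0.35 to 0.725 m from the base axis. Payload 4.3 kg.
Tool frame: the origin (TCP) lies at the very end of the fingers, on their centre line; the grasp point (between the pads) lies 19 mm behind it; z points along the fingers, y is the line along which they close (so a half turn about z gives the same grasp; the last joint's range is limited). The gripper opens to 85 mm and grips with 20 to 120 N. Pads are 22 mm wide; open, the fingers measure 114 mm over their backs; the gripper's body (76 mm by 85 mm) begins 54 mm behind the grasp point. The pads swing forward as they close: fully open they stand 13 mm farther back than shut.
Start: joints at [-1.426, 0.377, 0.081, 1.274, 0, 1.46], TCP at [0.145, -0.556, 0.231] pointing down, gripper open.
Joint ranges: [-2.72, 2.72], [-0.84, 1.66], [-1.02, 1.22], [-1.77, 2.12], [-1.37, 1.28], [-3.14, 3.14]. Speed limits (rad/s): [2.57, 2.57, 3.14, 3.14, 3.14, 3.14].

## Interface

Orientations are given as a rotation vector (axis times angle).
In Python, from workcell import get_obs, vision, finish_job gives the robot as it stands.
- The arm moves only by the tool arm_command, never from a script. Its argument "rows" is a list of rows, each a list of 3 entries, a list of its own where there are three numbers: the turn, a rotation vector about the tool's x, y, z in degrees, then the shift along the tool's x, y, z in cm, then the opening, from -1 (shut) to 1 (fully open), so that 0 is half open. A call has 1 to 5 rows; each row is the pose to reach, as a shift and turn from the pose commanded when the call began, along the tool's axes at that moment; what a row does not reach only later rows make up. A row lasts 1/10 s, in which the tool goes at most 50 mm and 8.59 degrees, less where a joint would pass 70% of its speed; a pose out of reach is approached as far as the arm can. A call with a gripper value outside its range is refused whole. The fingers move at their own pace and stop on an object; the grip force is fixed at half the most. Time passes only in rows, so rows that repeat a pose let the fingers close. It gives the time, the measured TCP pose, the force, the opening and the grip force at its end, in the units of the state.
- get_obs(): the state, without advancing time (a new reading comes with each control period).
- vision.capture(name): name is "scene" or "top" or "wrist"; returns (picture, depth): 400x640x3 uint8, blue, green, red; 400x640 float32, m along the optical axis (not along the pixel's ray), 0 where there is no reading.
- vision.camera_model(name): a dict with "fx", "fy", "cx", "cy" (pixels), "R" (3x3) and "t" (3): a world point X has camera coordinates R X + t; the wrist camera has in their place "T_tool_cam" (4x4, takes a point from camera to tool coordinates, whose origin is the TCP and whose axes are the flange's). Camera axes: x right, y down, z forward; pixel columns grow to the right and rows downward; lengths in m; the calibration is good to about 2 mm. A picture is of the moment at which its call begins: read the wrist's pose just before it. camera_model takes no time and is no camera call.
- finish_job(): hands the job in; it is judged then, once.
Trained networks look in the newest picture that a camera, given by its name, has taken for a name from the list of things; names that differ only in an ending like _2 or _b are one class to them, and where a whole thing is asked for, a point or a joint stands for the part that bears it (a point fixed in the world has none). Each returns a list of dicts, best first, with "conf" (0 to 1); they miss things now and then, are a little off and sometimes report something else, mostly with a low value. They report only what shows in the picture. A call takes as long as a camera call.
- vision.spot_in(label, camera): "point" ([row, column] in pixels, amid what is visible of it).
The state is a dict: "t": time; "joints": joint angles; "joint_vel": joint speeds; "joint_torque": joint torques, N m; "tool_pos": TCP position; "ee_rot": TCP orientation; "contact_force": force on the tool from outside, world axes, zero at the start; "torque": the same for the moment, N m; "gripper_width": finger opening in m; "grip_force": force on a finger pad.
Only numpy, scipy, OpenCV 4.12 (cv2) and the standard library are available. Lean on these libraries where they do the work, as an engineer would, in place of code of your own. Each camera call takes 0.05 s, during which the arm holds its last target. There are 200 camera calls.

## Task

Without gripping or lifting it, push the white eggshell plaque across the setting board until it lies flat against the aluminium rail, well short of the brass corner pocket; then, keeping it against the rail, slide it along into the pocket until it sits fully home, against both the rail and the end stop. Leave the brown plaque, the jar and everything else where they are, and finish with the hand clear.

Things in the scene. Friction and masses are not known exactly. Their poses are not given: they have to be found in the camera images.
- board: fixed dark metal setting board, 240 (its x) by 430 mm (its y), 12 mm thick, flat on the bench, turned up to 13 degrees. Origin: centre of its underside; x away from the robot, y to the left. Along its whole far side runs an aluminium rail 11 mm high on its top, near face at x = 90 mm. In the far left corner is the brass pocket. The rest of the top is flat
- rail_mid (a point): foot of the rail's near face at mid-length, on the board's top: board (90, 0, 12) mm. Axes as the board's
- seat (a point): on the board's top at board (65, 140, 12) mm: where the centre of the plaque's underside lies when it is fully home, touching the rail and the end stop. Axes as the board's. The brass end stop, 11 mm high, has its face 25 mm to the left of it (+y), spanning board x = 5 to 90 mm
- mouth (a point): middle of the pocket's entrance, on the board's top: board (62.5, 135, 12) mm. The pocket is 55 mm wide between the rail and a brass lip 8 mm high (inner face at board x = 35 mm, y = 135 to 165 mm), open to the right and from above; from the lip a flared lead-in, 8 mm high, runs to board (18, 115) mm
- white_plaque: loose black square plaque 50 x 50 mm, 12 mm thick, about 60 g, with white eggshell mosaic on top; slides easily when pushed on a side face. Origin: centre of its underside, z up. It starts on the board's top, turned up to 20 degrees to the board, about 85 to 105 mm from its place against the rail (along board x), 140 to 300 mm to the right of the seat
- brown_plaque: loose plaque of the same size and mass with brown eggshell mosaic, on the board beside the white one (either one may be the nearer to the pocket), at about the same distance from the rail; must stay. Origin: centre of its underside
- jar: loose small amber jar with a red cap, 38 mm across, 45 mm high, standing on the near left part of the board; must stay. Origin: centre of its underside
- bowl: loose black bowl, 150 mm across, 65 mm high, on the bench to the right; must stay. Origin: centre of its underside
- shell_a: loose white eggshell half (little bowl), 48 mm across, 26 mm high, beyond the board on the left; must stay. Origin: centre of its underside
- shell_b: the same, beyond the board on the right; must stay
- brush: loose brush lying on the bench to the left of the board; must stay. Its origin lies on its underside, its x runs along it
- cork_block: loose cork sanding block 90 x 55 x 35 mm on the bench at the far right; must stay. Origin: centre of its underside

How it is judged:
On the way:
1. the white plaque lies flat against the rail (within 4 mm, square to it within 0.12 rad), at least 70 mm short of its place in the pocket (x of white_plaque in the frame of seat above -0.004 m and y of white_plaque in the frame of seat below -0.07 m and (angle between the x axis of white_plaque and the x axis of board, either way round below 0.12 rad or angle between the x axis of white_plaque and the y axis of board, either way round below 0.12 rad) and angle between white_plaque's own z axis and vertical below 0.06 rad), for 0.1 s.
At the end, for the whole second after the job is handed in: the white plaque lies at rest in the corner pocket, flat on the board, touching the rail and the end stop within 3 mm each and square to them within 0.07 rad (x of white_plaque in the frame of seat between -0.003 and 0.003 m and y of white_plaque in the frame of seat between -0.003 and 0.003 m and z of white_plaque in the frame of seat below 0.003 m and (angle between the x axis of white_plaque and the x axis of board, either way round below 0.07 rad or angle between the x axis of white_plaque and the y axis of board, either way round below 0.07 rad) and angle between white_plaque's own z axis and vertical below 0.06 rad and linear speed of white_plaque below 0.01 m/s).
It fails at once if the white plaque is lifted or tipped off the board (z of white_plaque in the frame of seat above 0.006 m or angle between white_plaque's own z axis and vertical above 0.25 rad).
It fails at once if the white plaque is more than 12 mm off the rail on the last 75 mm before the pocket's end (y of white_plaque in the frame of seat above -0.075 m and x of white_plaque in the frame of seat below -0.012 m).
It fails at once if the brown plaque is moved more than 20 mm or tipped (distance of brown_plaque from where it was at the start of the episode above 0.02 m or angle between brown_plaque's own z axis and vertical above 0.35 rad).
It fails at once if the jar is moved more than 20 mm or tipped (distance of jar from where it was at the start of the episode above 0.02 m or angle between jar's own z axis and vertical above 0.35 rad).
It fails at once if the bowl, an eggshell half, the brush or the cork block is moved more than 20 mm or tipped (distance of any of bowl, shell_a, shell_b, brush, cork_block from where it was at the start of the episode above 0.02 m or angle between any of bowl, shell_a, shell_b, brush, cork_block's own z axis and vertical above 0.35 rad).
It also fails if it takes over 54 s, if anything falls off the work surface, if the arm or the gripper's body presses on something with over 40 N, if the wrist force passes 120 N, or if a joint passes its speed limit or range.

## Working session

There is one attempt and no reset: what is moved stays moved. The work goes in short steps, Python scripts to look and compute and a tool call to move; the robot and the scene stay as the last step left them, time stands still between calls to the robot, and variables do not carry over. Pictures are saved under pics/ and viewed, at most 10 in all, crops included, and the job is handed in when it is done.

Besides the shell and the picture viewer there is one more tool, called by a JSON object that holds its "api" and its "payload". arm_command: Moves the arm, as the interface text tells. Its arguments: {"type":"object","properties":{"rows":{"type":"array","items":{"type":"array"}}},"required":["rows"]}

```bash
mkdir -p pics; ls; python3 - <<'E'
from workcell import get_obs, vision
import cv2, numpy as np
o=get_obs(); print({k:np.round(v,3) for k,v in o.items()})
for n in ("top","scene"):
    p,d=vision.capture(n); cv2.imwrite(f"pics/{n}0.png",p); np.save(f"{n}_d.npy",d)
    m=vision.camera_model(n); print(n,{k:np.round(v,4).tolist() for k,v in m.items()})
for l in ("white_plaque","brown_plaque","jar"):
    vision.capture("top") if 0 else None
    print(l,vision.spot_in(l,"top")[:3])
E
```

```text
pics
{'t': np.float64(0.0), 'joints': array([-1.426,  0.378,  0.08 ,  1.274,  0.   ,  1.461]), 'joint_vel': array([ 0.001,  0.001, -0.001, -0.002,  0.001,  0.001]), 'joint_torque': array([ 2.0000e-03, -4.6360e+01,  2.6988e+01,  2.1000e-02,  0.0000e+00,
        0.0000e+00]), 'tool_pos': array([ 0.145, -0.556,  0.23 ]), 'ee_rot': array([-3.114, -0.399,  0.   ]), 'contact_force': array([-0.345,  0.475,  0.244]), 'torque': array([ 0.013, -0.072,  0.009]), 'grip_force': np.float64(0.0), 'gripper_width': np.float64(0.085)}
top {'fx': 368.2735, 'fy': 368.2735, 'cx': 315.6283, 'cy': 203.5413, 'R': [[-0.0341, -0.9994, 0.0024], [-0.9705, 0.0326, -0.2389], [0.2387, -0.0105, -0.971]], 't': [0.0199, 0.6016, 1.0311]}
scene {'fx': 399.1294, 'fy': 399.1294, 'cx': 321.8025, 'cy': 199.346, 'R': [[-0.5927, 0.8053, -0.0129], [0.6689, 0.4833, -0.5648], [-0.4486, -0.3434, -0.8251]], 't': [0.3364, -0.3995, 1.6219]}
white_plaque [{'point': [237.7, 372.4], 'conf': 0.68}]
brown_plaque [{'point': [236.9, 329.8], 'conf': 0.63}, {'point': [247.6, 285.5], 'conf': 0.41}]
jar [{'point': [236.3, 375.6], 'conf': 0.63}, {'point': [152.8, 345.2], 'conf': 0.38}]
```

```bash
python3 - <<'E'
import cv2
p=cv2.imread("pics/top0.png")
cv2.imwrite("pics/top0c.png",cv2.resize(p[100:300,180:440],None,fx=3,fy=3,interpolation=cv2.INTER_CUBIC))
E
```

```text
(no output)
```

View pics/top0c.png

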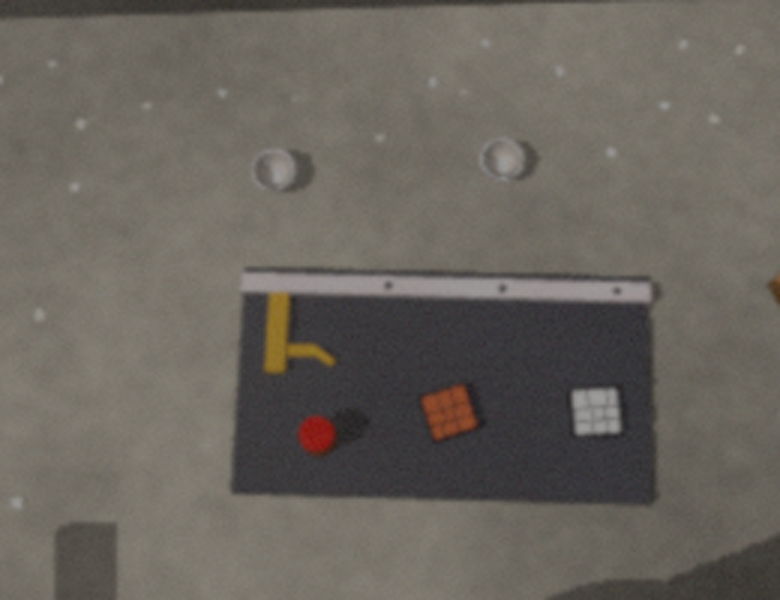

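View pics/scene0.png

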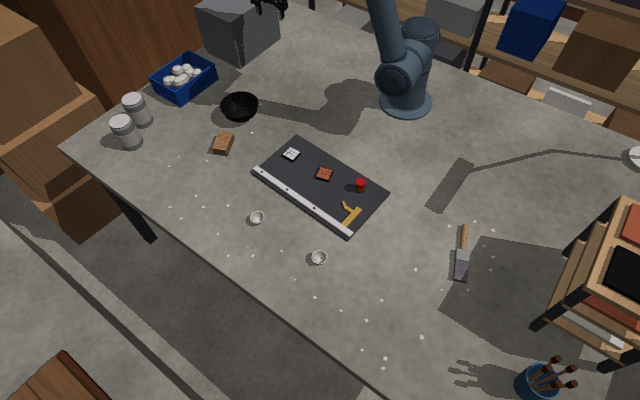

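The top view shows the board with its pocket at far left, around crop pixel (290,330). In the crop the white plaque is at about (596,411), brown at (449,411) and the jar at (317,435). The white plaque is the one farther from the pocket.

```bash
cat > h.py <<'E'
import numpy as np, cv2
from scipy.spatial.transform import Rotation as R
from workcell import get_obs, vision
def cam(name,o=None):
    m=vision.camera_model(name)
    if 'R' in m: Rm,t=np.array(m['R']),np.array(m['t'])
    else:
        T=np.eye(4);T[:3,:3]=R.from_rotvec(o['ee_rot']).as_matrix();T[:3,3]=o['tool_pos']
        W=np.linalg.inv(T@np.array(m['T_tool_cam']));Rm,t=W[:3,:3],W[:3,3]
    return m,Rm,t
def ray(c,uv,z):
    m,Rm,t=c; uv=np.atleast_2d(uv).astype(float)
    d=np.c_[(uv[:,0]-m['cx'])/m['fx'],(uv[:,1]-m['cy'])/m['fy'],np.ones(len(uv))]@Rm
    C=-Rm.T@t
    return C+d*((z-C[2])/d[:,2])[:,None]
def proj(c,X):
    m,Rm,t=c; Y=np.atleast_2d(X)@Rm.T+t
    return np.c_[m['fx']*Y[:,0]/Y[:,2]+m['cx'],m['fy']*Y[:,1]/Y[:,2]+m['cy']]
E
python3 - <<'E'
from h import *
c=cam("top")
f=lambda pts:[[180+x/3,100+y/3] for x,y in pts]
q=ray(c,f([(653,502),(233,492)]),.012); print("near R,L",q.round(4)[:, :2], np.linalg.norm(q[0]-q[1]))
q2=ray(c,f([(651,303),(243,294)]),.012); print("rail foot R,L",q2.round(4)[:,:2])
e=q[1]-q[0]; print("yaw",np.degrees(np.arctan2(-e[0],e[1])))
for n,p,z in(("white",(596,411),.024),("brown",(449,411),.024),("jar",(317,435),.057),("stopface_near",(288,370),.023)):
    print(n,ray(c,f([p]),z).round(4)[0,:2])
print({k:np.round(v,4).tolist() for k,v in vision.camera_model("wrist").items()})
o=get_obs();print(R.from_rotvec(o['ee_rot']).as_matrix().round(3))
E
```

```text
near R,L [[ 0.4089 -0.2436]
 [ 0.4334  0.1817]] 0.42596146594475937
rail foot R,L [[ 0.6166 -0.2596]
 [ 0.6409  0.1718]]
yaw -3.2940977220261063
white [ 0.5019 -0.1906]
brown [ 0.5069 -0.0404]
jar [0.4825 0.0923]
stopface_near [0.5553 0.1238]
{'fx': 342.0271, 'fy': 342.0271, 'cx': 321.0294, 'cy': 197.7787, 'T_tool_cam': [[0.0001, -0.9499, -0.3126, 0.08], [1.0, -0.0001, 0.0006, 0.0008], [-0.0006, -0.3126, 0.9499, -0.1422], [0.0, 0.0, 0.0, 1.0]]}
[[ 0.968  0.252 -0.   ]
 [ 0.252 -0.968  0.001]
 [ 0.    -0.001 -1.   ]]
```

{"api": "arm_command", "payload": {"rows": [[[0,0,0],[49,-39.5,0],-1],[[0,0,0],[49,-39.5,0],-1],[[0,0,0],[49,-39.5,0],-1],[[0,0,0],[49,-39.5,0],-1],[[0,0,0],[49,-39.5,0],-1]]}}

```text
t: 0.75
tool_pos: [0.2945, -0.3539, 0.2313]
ee_rot: [3.116, 0.398, 0.001]
contact_force: [0.5, -0.1, -0.2]
gripper_width: 0.0121
grip_force: 0.0
```

{"api": "arm_command", "payload": {"rows": [[[0,0,8],[29.5,-23.7,0],-1],[[0,0,16],[29.5,-23.7,0],-1],[[0,0,18],[29.5,-23.7,0],-1],[[0,0,18],[29.5,-23.7,0],-1],[[0,0,18],[29.5,-23.7,0],-1]]}}

```text
t: 1.25
tool_pos: [0.4365, -0.1634, 0.2315]
ee_rot: [3.14, -0.094, 0.001]
contact_force: [1.5, -0.9, 0.0]
gripper_width: -0.0002
grip_force: 0.0
```

{"api": "arm_command", "payload": {"rows": [[[0,0,0],[7.5,-11.8,0],-1],[[0,0,0],[7.5,-11.8,0],-1],[[0,0,0],[7.5,-11.8,0],-1],[[0,0,0],[7.5,-11.8,0],-1],[[0,0,0],[7.5,-11.8,0],-1]]}}

```text
t: 1.75
tool_pos: [0.5175, -0.0512, 0.231]
ee_rot: [3.14, -0.09, -0.001]
contact_force: [-0.3, -1.2, 0.5]
gripper_width: 0.0001
grip_force: 0.0
```

```bash
python3 - <<'E'
from h import *
o=get_obs(); p,d=vision.capture("wrist"); cv2.imwrite("pics/w1.png",p); np.save("w1d.npy",d)
np.savez("w1o.npz",**o); print(o['tool_pos'].round(4),o['ee_rot'].round(4),o['t'])
c=cam("wrist",o)
for l in ("white_plaque","brown_plaque","jar","rail_mid","seat","mouth"):
    s=vision.spot_in(l,"wrist")[:2]
    print(l,[(q['point'],q['conf'],ray(c,q['point'][::-1],.024)[0].round(3)) for q in s])
E
```

```text
[ 0.5175 -0.0512  0.231 ] [ 3.1398e+00 -9.0100e-02 -1.3000e-03] 1.75
white_plaque [([171.0, 449.1], 0.82, array([ 0.504, -0.186,  0.024]))]
brown_plaque [([177.2, 310.1], 0.78, array([ 0.506, -0.04 ,  0.024]))]
jar [([207.5, 182.5], 0.86, array([0.48 , 0.1  , 0.024]))]
rail_mid [([119.6, 298.7], 0.96, array([ 0.566, -0.033,  0.024])), ([176.9, 310.5], 0.36, array([ 0.506, -0.041,  0.024]))]
seat [([120.3, 297.8], 0.74, array([ 0.566, -0.032,  0.024]))]
mouth [([120.1, 299.1], 0.71, array([ 0.566, -0.033,  0.024]))]
```

View pics/w1.png

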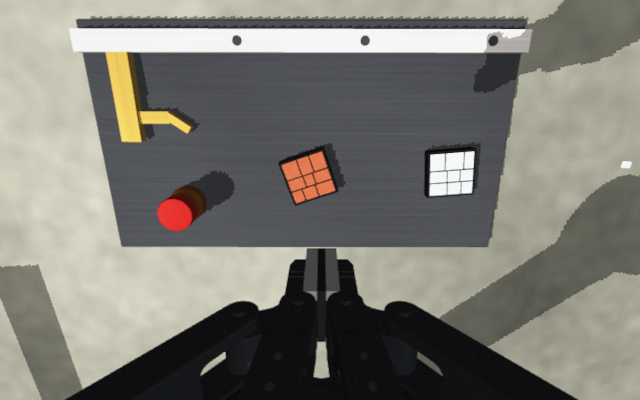

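The wrist view is sharp. White plaque centre is at about (451,172), brown at (308,176), the jar cap at (176,214), the rail foot along row 52 and the brass stop face near column 135.

```bash
python3 - <<'E'
from h import *
o=dict(np.load("w1o.npz")); c=cam("wrist",o); p=cv2.imread("pics/w1.png"); g=cv2.cvtColor(p,cv2.COLOR_BGR2GRAY).astype(float)
# rail foot: bright->dark going down, cols 150..450; near board edge: dark->bright rows 235..255
cols=np.r_[150:470:4]
rf=[(x,38+np.argmin(np.diff(g[38:62,x]))+.5) for x in cols]
ne=[(x,236+np.argmax(np.diff(g[236:256,x]))+.5) for x in np.r_[130:280:4,370:480:4]]
def line(P):
    v=cv2.fitLine(np.float32(P[:,:2]),cv2.DIST_HUBER,0,.01,.01).ravel(); return v
rt=ray(c,rf,.023); n=ray(c,ne,.012); 
for nm,P in(("railtop(z=.023)",rt),("near",n)):
    v=line(P); s=np.sign(v[1]); print(nm,"yaw",np.degrees(np.arctan2(-v[0]*s,v[1]*s)).round(2),"x at y=-.044",(v[2]+(-.044-v[3])*v[0]/v[1]).round(4))
# depth check on rail & board
m,Rm,t=c; d=np.load("w1d.npy")
for u,v in((250,30),(300,45),(300,100),(451,172),(308,176),(115,90)):
    z=d[v,u]; X=(np.array([(u-m['cx'])/m['fx']*z,(v-m['cy'])/m['fy']*z,z])-t)@Rm; print((u,v),X.round(4))
# brass stop right face, near board corners
hsv=cv2.cvtColor(p,cv2.COLOR_BGR2HSV)
br=((hsv[...,0]>15)&(hsv[...,0]<32)&(hsv[...,1]>100)&(hsv[...,2]>120))
se=[(np.where(br[r,90:200])[0].max()+90.5,r) for r in range(60,105,3)]
S=ray(c,se,.023);v=line(S);print("stop face pts",S[[0,-1],:2].round(4))
def sq(mask,z,nm):
    k=cv2.morphologyEx(mask.astype(np.uint8),cv2.MORPH_CLOSE,np.ones((5,5)))
    cs,_=cv2.findContours(k,cv2.RETR_EXTERNAL,cv2.CHAIN_APPROX_NONE);q=max(cs,key=cv2.contourArea)[:,0]
    W=ray(c,q,z)[:,:2]; (cx,cy),(w,h),a=cv2.minAreaRect(np.float32(W*1000)); print(nm,round(cx,1),round(cy,1),round(w,1),round(h,1),"ang",round(a,1))
M=np.zeros(g.shape,bool);M[140:205,415:485]=1
sq(M&(g>130),.024,"white"); 
M=np.zeros(g.shape,bool);M[140:210,270:345]=1
sq(M&(hsv[...,1]>100)&(hsv[...,2]>100),.024,"brown")
M=np.zeros(g.shape,bool);M[180:240,140:220]=1
sq(M&(hsv[...,1]>200)&(hsv[...,2]>180),.057,"cap")
C=ray(c,[(490,247),(122,247)],.012);print("near corners R,L",C[:,:2].round(4))
E
```

```text
railtop(z=.023) yaw -3.5 x at y=-.044 0.628
near yaw -3.31 x at y=-.044 0.4192
(250, 30) [0.6498 0.006  0.0231]
(300, 45) [ 0.6345 -0.0393  0.0222]
(300, 100) [ 0.5844 -0.0348  0.0115]
(451, 172) [ 0.5032 -0.1883  0.0236]
(308, 176) [ 0.508  -0.0382  0.0254]
(115, 90) [0.6045 0.1439 0.0232]
stop face pts [[0.6307 0.1245]
 [0.5922 0.1266]]
white 501.5 -188.3 45.6 45.8 ang 1.2
brown 505.8 -38.1 45.7 45.6 ang 15.4
cap 484.1 92.6 28.6 32.9 ang 84.0
near corners R,L [[ 0.407  -0.2437]
 [ 0.4318  0.1851]]
```

{"api": "arm_command", "payload": {"rows": [[[0,0,0],[-2,4.5,0],-1],[[0,0,0],[-4,9,0],-1],[[0,0,0],[-6.2,13.8,0],-1],[[0,0,0],[-6.2,13.8,4.5],-1],[[0,0,0],[-6.2,13.8,9],-1]]}}

```text
t: 2.6
tool_pos: [0.448, -0.1892, 0.142]
ee_rot: [3.137, -0.101, 0.008]
contact_force: [0.2, -0.1, -1.3]
gripper_width: -0.0002
grip_force: 0.0
```

{"api": "arm_command", "payload": {"rows": [[[0,0,0],[0,0,4],-1],[[0,0,0],[0,0,8],-1],[[0,0,0],[0,0,11],-1],[[0,0,0],[0,0,12.2],-1],[[0,0,0],[0,0,12.4],-1]]}}

```text
t: 3.1
tool_pos: [0.4454, -0.1853, 0.0155]
ee_rot: [-3.138, 0.095, 0.006]
contact_force: [0.1, -0.5, 0.7]
gripper_width: 0.0001
grip_force: 0.0
```

{"api": "arm_command", "payload": {"rows": [[[0,0,0],[1,0,-0.1],-1],[[0,0,0],[2,0,-0.1],-1],[[0,0,0],[3,0,-0.1],-1],[[0,0,0],[4,0,-0.1],-1],[[0,0,0],[5,0,-0.1],-1]]}}

```text
t: 3.6
tool_pos: [0.499, -0.1892, 0.0189]
ee_rot: [3.139, -0.093, 0.002]
contact_force: [-0.2, -0.6, -0.7]
gripper_width: -0.0002
grip_force: 0.1
```

{"api": "arm_command", "payload": {"rows": [[[0,0,0],[1,0,0],-1],[[0,0,0],[2,0,0],-1],[[0,0,0],[3,0,0],-1],[[0,0,0],[4,0,0],-1],[[0,0,0],[5,0,0],-1]]}}

```text
t: 4.1
tool_pos: [0.548, -0.1918, 0.0182]
ee_rot: [3.14, -0.093, -0.0]
contact_force: [-0.0, 0.0, 0.3]
gripper_width: -0.0002
grip_force: 0.1
```

{"api": "arm_command", "payload": {"rows": [[[0,0,0],[0.5,0,0.05],-1],[[0,0,0],[0.8,0,0.1],-1],[[0,0,0],[0.95,0,0.1],-1],[[0,0,0],[1.0,0,0.1],-1]]}}

```text
t: 4.5
tool_pos: [0.557, -0.1923, 0.0172]
ee_rot: [-3.14, 0.093, 0.001]
contact_force: [0.3, 0.5, -0.6]
gripper_width: -0.0
grip_force: 0.1
```

```bash
python3 - <<'E'
from h import *
p,d=vision.capture("top"); cv2.imwrite("pics/t2.png",cv2.resize(p[170:260,230:420],None,fx=4,fy=4,interpolation=cv2.INTER_CUBIC))
o=get_obs();p,d=vision.capture("wrist");cv2.imwrite("pics/w2.png",p);print(o['tool_pos'],o['contact_force'])
E
```

```text
[ 0.55701392 -0.19233427  0.01721199] [ 0.05578882 -0.91820784  0.39112923]
```

View pics/w2.png

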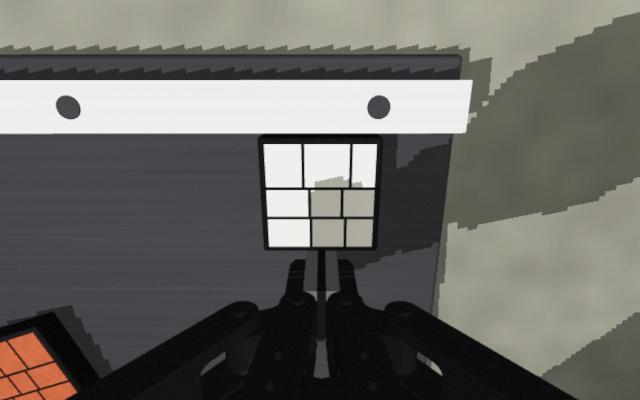

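The plaque is square and about 1 mm short of the rail: its far edge is at row 136 and the rail edge at row 133. I'll press gently until it touches.

{"api": "arm_command", "payload": {"rows": [[[0,0,0],[0.1,0,0],-1],[[0,0,0],[0.2,0,0],-1],[[0,0,0],[0.25,0,0],-1],[[0,0,0],[0.25,0,0],-1]]}}

```text
t: 5.0
tool_pos: [0.5585, -0.1924, 0.017]
ee_rot: [-3.14, 0.094, 0.004]
contact_force: [-4.2, 0.4, 2.5]
gripper_width: 0.0003
grip_force: 2.2
```

{"api": "arm_command", "payload": {"rows": [[[0,0,0],[-2,0,0],-1],[[0,0,0],[-2,2.6,0],-1],[[0,0,0],[-2,5.2,0],-1],[[0,0,0],[0.5,5.2,0],-1],[[0,0,0],[3.2,5.2,0],-1]]}}

```text
t: 5.5
tool_pos: [0.5893, -0.2476, 0.0176]
ee_rot: [3.14, -0.097, 0.002]
contact_force: [0.6, -0.3, -0.1]
gripper_width: -0.0001
grip_force: 0.0
```

```bash
python3 - <<'E'
from h import *
o=get_obs();p,d=vision.capture("wrist");cv2.imwrite("pics/w3.png",p);print(o['tool_pos'],o['ee_rot'],o['contact_force'])
E
```

```text
[ 0.58932639 -0.24760075  0.01762784] [ 3.14007716e+00 -9.67549757e-02  2.33617488e-03] [ 0.58423283 -0.30057711 -0.10257725]
```

View pics/w3.png

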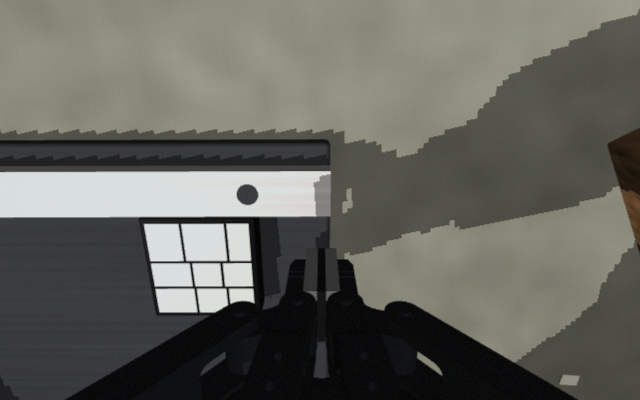

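{"api": "arm_command", "payload": {"rows": [[[0,0,0],[0,-1.0,0],-1],[[0,0,0],[0,-2.0,0],-1],[[0,0,0],[0,-3.2,0],-1],[[0,0,0],[0,-4.4,0],-1],[[0,0,0],[0,-5.6,0],-1]]}}

```text
t: 6.05
tool_pos: [0.5913, -0.1888, 0.0173]
ee_rot: [-3.14, 0.092, 0.001]
contact_force: [-0.1, 0.1, -0.5]
gripper_width: -0.0005
grip_force: 0.1
```

{"api": "arm_command", "payload": {"rows": [[[0,0,0],[0,-1.2,0],-1],[[0,0,0],[0,-2.4,0],-1],[[0,0,0],[0,-3.6,0],-1],[[0,0,0],[0,-4.8,0],-1],[[0,0,0],[0,-6,0],-1]]}}

```text
t: 6.55
tool_pos: [0.5956, -0.1296, 0.0174]
ee_rot: [3.14, -0.093, 0.0]
contact_force: [-0.0, -0.5, 0.5]
gripper_width: 0.0
grip_force: 0.2
```

```bash
python3 - <<'E'
from h import *
o=get_obs();p,d=vision.capture("wrist");cv2.imwrite("pics/w4.png",p);print(o['tool_pos'],o['ee_rot'],o['contact_force'])
E
```

```text
[ 0.59561734 -0.12960086  0.01735176] [ 3.14006412e+00 -9.31810283e-02  2.57089585e-04] [-0.00879679 -0.46167898  0.45313049]
```

View pics/w4.png

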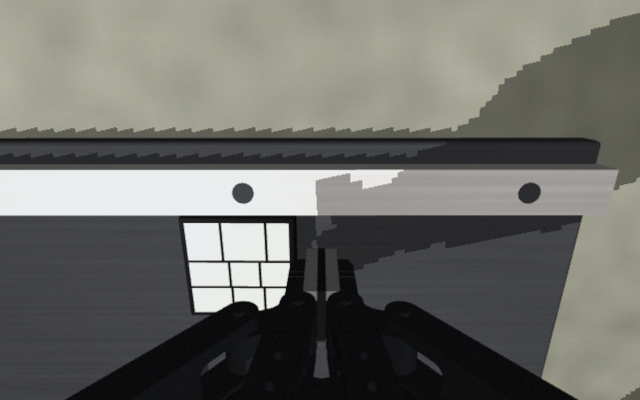

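The plaque slides square along the rail. I'll continue.

{"api": "arm_command", "payload": {"rows": [[[0,0,0],[0,-1.2,0],-1],[[0,0,0],[0.05,-2.4,0],-1],[[0,0,0],[0.05,-3.6,0],-1],[[0,0,0],[0.05,-4.8,0],-1],[[0,0,0],[0.1,-6,0],-1]]}}

```text
t: 7.1
tool_pos: [0.6, -0.0697, 0.0173]
ee_rot: [3.14, -0.093, -0.0]
contact_force: [-0.3, -0.4, 0.4]
gripper_width: -0.0003
grip_force: 0.1
```

{"api": "arm_command", "payload": {"rows": [[[0,0,0],[0,-1.2,0],-1],[[0,0,0],[0.05,-2.4,0],-1],[[0,0,0],[0.05,-3.6,0],-1],[[0,0,0],[0.05,-4.8,0],-1],[[0,0,0],[0.1,-6,0],-1]]}}

```text
t: 7.6
tool_pos: [0.6046, -0.0099, 0.0173]
ee_rot: [3.14, -0.093, -0.0]
contact_force: [-0.1, -0.2, 0.2]
gripper_width: -0.0004
grip_force: 0.1
```

```bash
python3 - <<'E'
from h import *
o=get_obs();p,d=vision.capture("wrist");cv2.imwrite("pics/w5.png",p);print(o['tool_pos'],o['ee_rot'],o['contact_force'])
E
```

```text
[ 0.60455382 -0.00990995  0.01726077] [ 3.14011048e+00 -9.32538566e-02 -2.34345302e-04] [-0.11419037 -0.1594841   0.16781887]
```

View pics/w5.png

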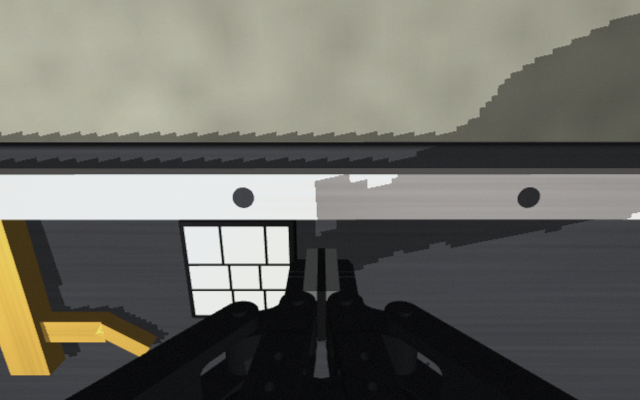

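{"api": "arm_command", "payload": {"rows": [[[0,0,0],[0,-1.2,0],-1],[[0,0,0],[0.05,-2.4,0],-1],[[0,0,0],[0.05,-3.6,0],-1],[[0,0,0],[0.05,-4.8,0],-1],[[0,0,0],[0.05,-6,0],-1]]}}

```text
t: 8.15
tool_pos: [0.6083, 0.0401, 0.0173]
ee_rot: [-3.133, 0.065, -0.0]
contact_force: [0.9, -0.3, 0.4]
gripper_width: 0.0001
grip_force: 0.1
```

{"api": "arm_command", "payload": {"rows": [[[0,0,0],[0,-0.4,0],-1],[[0,0,0],[0,-0.7,0],-1],[[0,0,0],[0,-0.9,0],-1],[[0,0,0],[0,-0.9,0],-1]]}}

```text
t: 8.55
tool_pos: [0.6084, 0.0441, 0.0174]
ee_rot: [-3.13, 0.057, -0.0]
contact_force: [0.5, 0.1, 0.6]
gripper_width: 0.0003
grip_force: 0.0
```

```bash
python3 - <<'E'
from h import *
o=get_obs();print(o['joints'].round(3),o['tool_pos'],o['ee_rot'].round(3));p,d=vision.capture("wrist");cv2.imwrite("pics/w6.png",p)
E
```

```text
[-0.037  0.587 -0.162  0.822  0.011  3.141] [0.60844985 0.0441044  0.01735735] [-3.13   0.057 -0.   ]
```

View pics/w6.png

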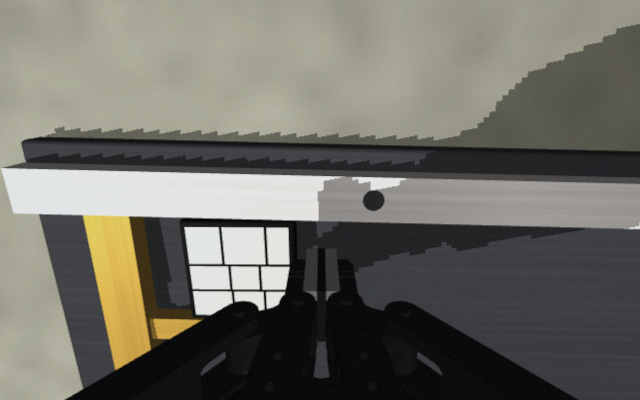

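Joint 6 has reached its limit, so I'll back off, turn the tool a quarter turn, and push the last part with the fingers' other face.

{"api": "arm_command", "payload": {"rows": [[[0,0,0],[0,2,0],-1],[[0,0,0],[0,4,0],-1],[[0,0,-8],[0,4,-3],-1],[[0,0,-16],[0,4,-3],-1],[[0,0,-24],[0,4,-3],-1]]}}

```text
t: 9.1
tool_pos: [0.6081, 0.0033, 0.0482]
ee_rot: [-3.073, -0.603, -0.008]
contact_force: [-0.3, -0.8, 0.2]
gripper_width: -0.0
grip_force: 0.0
```

{"api": "arm_command", "payload": {"rows": [[[0,0,-8.5],[0,0,0],-1],[[0,0,-17],[0,0,0],-1],[[0,0,-25.5],[0,0,0],-1],[[0,0,-34],[0,0,0],-1],[[0,0,-42],[0,0,0],-1]]}}

```text
t: 9.6
tool_pos: [0.607, 0.0037, 0.0469]
ee_rot: [-2.653, -1.666, -0.01]
contact_force: [0.4, -0.6, 0.4]
gripper_width: 0.0001
grip_force: 0.0
```

{"api": "arm_command", "payload": {"rows": [[[0,0,-8],[0,0,0],-1],[[0,0,-16],[0,0,0],-1],[[0,0,-22.3],[0,0,0],-1],[[0,0,-22.3],[0,0,2],-1],[[0,0,-22.3],[0,0,2.9],-1]]}}

```text
t: 10.1
tool_pos: [0.6064, 0.0041, 0.0168]
ee_rot: [-2.287, -2.141, -0.011]
contact_force: [-0.6, 0.3, -0.0]
gripper_width: -0.0003
grip_force: 0.0
```

{"api": "arm_command", "payload": {"rows": [[[0,0,0],[0,-0.3,0],-1],[[0,0,0],[0,-0.3,0],-1]]}}

```text
t: 10.3
tool_pos: [0.6031, 0.0045, 0.0177]
ee_rot: [-2.287, -2.141, -0.011]
contact_force: [0.2, 0.3, 2.1]
gripper_width: 0.0002
grip_force: 0.0
```

{"api": "arm_command", "payload": {"rows": [[[0,0,-0.4],[1.2,0,0],-1],[[0,0,-0.4],[2.4,0,0],-1],[[0,0,-0.4],[3.6,0,0],-1],[[0,0,-0.4],[4.5,0,0],-1],[[0,0,-0.4],[5.2,0,0],-1]]}}

```text
t: 10.8
tool_pos: [0.6076, 0.0578, 0.0187]
ee_rot: [-2.279, -2.151, -0.013]
contact_force: [0.3, -0.8, 0.5]
gripper_width: 0.0001
grip_force: 0.1
```

{"api": "arm_command", "payload": {"rows": [[[0,0,0],[0.3,0,0],-1],[[0,0,0],[0.6,0,0],-1],[[0,0,0],[0.75,0,0],-1],[[0,0,0],[0.75,0,0],-1]]}}

```text
t: 11.2
tool_pos: [0.6079, 0.0638, 0.0185]
ee_rot: [-2.28, -2.15, -0.012]
contact_force: [-0.3, -0.0, -0.7]
gripper_width: 0.0001
grip_force: 0.0
```

{"api": "arm_command", "payload": {"rows": [[[0,0,0],[0.1,0,0.1],-1],[[0,0,0],[0.2,0,0.1],-1],[[0,0,0],[0.2,0,0.1],-1]]}}

```text
t: 11.5
tool_pos: [0.6079, 0.0658, 0.0175]
ee_rot: [-2.28, -2.15, -0.012]
contact_force: [0.8, -0.1, 0.6]
gripper_width: -0.0003
grip_force: 0.0
```

{"api": "arm_command", "payload": {"rows": [[[0,0,0],[0.1,0,0],-1],[[0,0,0],[0.2,0,0],-1],[[0,0,0],[0.2,0,0],-1]]}}

```text
t: 11.8
tool_pos: [0.6081, 0.067, 0.0176]
ee_rot: [-2.281, -2.15, -0.01]
contact_force: [-0.8, -3.2, 0.2]
gripper_width: -0.0001
grip_force: 1.8
```

```bash
python3 - <<'E'
from h import *
o=get_obs();p,d=vision.capture("wrist");cv2.imwrite("pics/w7.png",p);print(o['tool_pos'],o['ee_rot'],o['contact_force'])
E
```

```text
[0.60806794 0.06703079 0.01762475] [-2.28134298 -2.15035442 -0.0101063 ] [-0.81707699 -3.23579684  0.23947705]
```

View pics/w7.png

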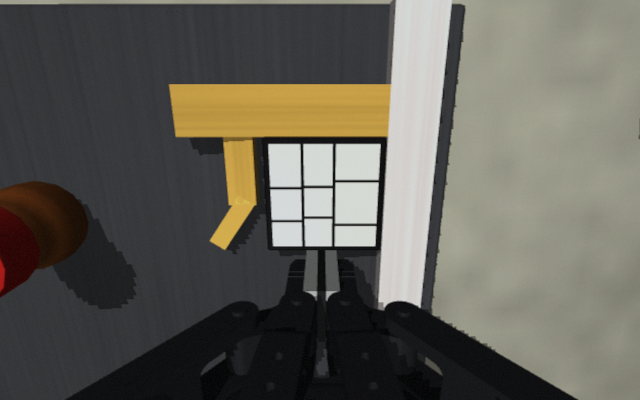

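The plaque is home: it touches the end stop with 3 N of contact force, is square, and is about 1 mm or less from the rail. One small extra press toward the corner, then I'll retreat.

{"api": "arm_command", "payload": {"rows": [[[0,0,0],[0.15,0.1,0],-1],[[0,0,0],[0.15,0.3,0],-1],[[0,0,0],[0.1,0.3,0],-1],[[0,0,0],[-1.5,0.3,0],-1],[[0,0,0],[-4,0.3,0],-1]]}}

```text
t: 12.35
tool_pos: [0.6091, 0.0286, 0.0173]
ee_rot: [-2.277, -2.152, -0.016]
contact_force: [0.5, -0.1, 0.4]
gripper_width: -0.0006
grip_force: 0.0
```

{"api": "arm_command", "payload": {"rows": [[[0,0,0],[-1,0,-4],-1],[[0,0,0],[-2,0,-8],-1],[[0,0,0],[-2,0,-12],-1],[[0,0,0],[-2,0,-15],-1],[[0,0,0],[-2,0,-15],-1]]}}

```text
t: 12.85
tool_pos: [0.6113, 0.0055, 0.1727]
ee_rot: [-2.285, -2.154, -0.025]
contact_force: [1.1, -0.7, 0.5]
gripper_width: 0.0002
grip_force: 0.0
```

```bash
python3 - <<'E'
from h import *
o=get_obs();p,d=vision.capture("wrist");print(o['tool_pos'],o['ee_rot'],o['t'])
cv2.imwrite("pics/w8.png",p)
E
```

```text
[0.61131981 0.00550368 0.17271104] [-2.28539399 -2.15424737 -0.02516417] 12.85
```

View pics/w8.png

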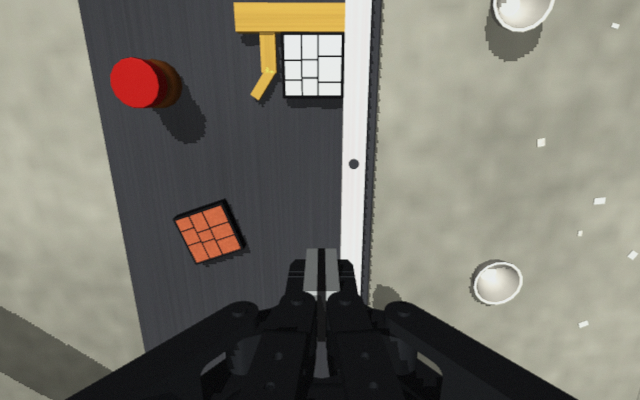

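The plaque sits at about (313,65), flush with the rail and the stop. Brown at (209,232) and the jar at (135,82) haven't moved, and the hand is clear.

```bash
python3 -c "
from workcell import finish_job
print(finish_job())"
```

```text
the job is handed in; nothing more can be done
None
```

The job is handed in: the white plaque looks fully home against the rail and the end stop, the brown plaque and jar look untouched, nothing else was contacted, and the hand is clear; the hand-in returned no verdict.

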